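# Caliper closed on a solder spool

### The job

Measure the solder spool with the caliper that is screwed to the grey board: stand the spool upright between the open jaws, then slide the moving jaw gently up until you feel it stop firmly with the spool held snug between both jaws. Let go and leave it like that, ready to be read.

Things in the scene. Friction and masses are not known exactly. Their poses are not given: they have to be found in the camera images.
- spool_center (a point): Centre, half-way up, of the loose solder spool: grey wire between two orange flanges, about 54 mm across, 40 mm high, 0.2 to 0.35 kg, standing upright, z up its axis. A steel cup and a brown bottle near it are not wanted; they swap places.
- fixed_jaw (a point): On the fixed jaw's square face, at the level of the grey board's top (8 mm over the table; board 140 x 250 mm, fixed). z up; y along the beam, away from the moving jaw; x along the jaws to the beam. The jaws' steel faces are parallel, run from x -15 to +37 mm and reach 13 mm over the board; the beam, x +38 to +54, reaches 6 mm. A spool seated on this jaw is centred at x 0, y -27 mm.
- jaw_grip (a point): Centre of the caliper's black sliding housing, 33 mm wide (x), 75 mm long (y), rising from the board to 13 mm above it; this point is 6.5 mm above the board. Same axes as fixed_jaw: grip it across x from above, +y closes the jaw. The moving jaw's face is 52 mm in +y of this point.
- caliper_jaw (a joint): How far the sliding jaw is open, in m: 0 shut, growing as it opens and equal to the gap between the jaws' faces. It slides with about 0.4 N of friction and stays where it is left.
There are look-alikes about, which are no part of the job. Of the things that look like the part that bears spool_center, the middle-sized one is meant.

How it is judged:
On the way, in this order (a step that is already met when the one before it is completed fails the run):
1. the spool stands upright between the open jaws, let go (x of spool_center in the frame of fixed_jaw between -0.012 and 0.012 m and z of spool_center in the frame of fixed_jaw between 0.014 and 0.026 m and angle between spool_center's own z axis and vertical below 0.1 rad and y of spool_center in the frame of fixed_jaw between -0.072 and -0.022 m and value of joint caliper_jaw above 0.062 m and contact force between the fingers and spool below 0.1 N), for 0.2 s.
2. the moving jaw is pressed home: it bears on the spool, which bears on the fixed jaw (over 0.5 N) (x of spool_center in the frame of fixed_jaw between -0.012 and 0.012 m and z of spool_center in the frame of fixed_jaw between 0.014 and 0.026 m and angle between spool_center's own z axis and vertical below 0.1 rad and y of spool_center in the frame of fixed_jaw between -0.033 and -0.022 m and value of joint caliper_jaw between 0.05 and 0.057 m and contact force between caliper_jaw and spool above 0.5 N), for 0.05 s.
At the end, for the whole second after the job is handed in: The spool stands upright (within 6 degrees) on the board between the jaws, its centre within 12 mm of the jaws' marked middle, with no more than about 3 mm of play between it and the two jaws together; jaw and spool at rest (x of spool_center in the frame of fixed_jaw between -0.012 and 0.012 m and z of spool_center in the frame of fixed_jaw between 0.014 and 0.026 m and angle between spool_center's own z axis and vertical below 0.1 rad and y of spool_center in the frame of fixed_jaw between -0.033 and -0.022 m and value of joint caliper_jaw between 0.05 and 0.057 m and linear speed of spool below 0.01 m/s and velocity of joint caliper_jaw below 0.005 m/s); the robot touches nothing.
It fails at once if the spool is squeezed hard (over 45 N) by the jaw (contact force between caliper_jaw and spool above 45 N).
It also fails if it takes over 42 s, if anything falls off the work surface, if the arm or the gripper's body presses on something with over 40 N, if the wrist force passes 120 N, or if a joint passes its speed limit or range.

### The arm

A 6-joint arm with a two-finger parallel gripper is mounted at the origin on a cart in front of the work surface, level with it; the furniture and walls round the work are solid. World frame = base frame: x ahead of the robot, y to its left, z up, the work surface at z = 0. Lengths are in m, angles in rad, forces in N, time in s.
With the tool pointing down it reaches from about 0.35 to 0.975 m from the base axis. Payload 4.9 kg.
Tool frame: the origin (TCP) lies on the mounting face of the last link; the fingertips stand 173 mm ahead of it and the grasp point (between the pads) lies 155 mm ahead of it; z points along the fingers, y is the line along which they close (so a half turn about z gives the same grasp; the last joint's range is limited). The gripper opens to 85 mm and grips with 20 to 120 N. Pads are 22 mm wide; open, the fingers measure 114 mm over their backs; the gripper's body (76 mm by 85 mm) begins 54 mm behind the grasp point. The pads swing forward as they close: fully open they stand 13 mm farther back than shut.
Start: joints at [-1.347, 0.053, 1.613, -0, 1.476, -0.119], TCP at [0.21, -0.589, 0.405] pointing down, gripper open.
Joint ranges: [-3.01, 3.01], [-1.01, 2.22], [0.06, 2.58], [-1.02, 4.17], [0.09, 2.62], [-3.14, 3.14]. Speed limits (rad/s): [2.57, 2.57, 3.14, 3.14, 3.14, 3.14].

### API

Orientations are given as a rotation vector (axis times angle).
In Python, from station import monitor, eyes, finish_job gives the robot as it stands. The module is installed in compiled form; this text tells all that it offers.
- The arm moves only by the tool step_arm, never from a script. Its argument "commands" is a list of rows, each a list of 3 entries, a list of its own where there are three numbers: the opening in per cent of the stroke, from 0 (shut) to 100 (fully open), then the shift along the tool's x, y, z in mm, then the turn about the tool's z in degrees. In form: [[hand, [x, y, z], yaw], ...]. A call has 1 to 12 rows; each row is the pose to reach, as a shift and turn from the pose commanded when the call began, along the tool's axes at that moment; what a row does not reach only later rows make up. A row lasts 1/8 s, in which the tool goes at most 62.5 mm and 10.7 degrees, less where a joint would pass 70% of its speed; a pose out of reach is approached as far as the arm can. A call with a gripper value outside its range is refused whole. The fingers move at their own pace and stop on an object; "squeeze" is the grip in N (left out, the last holds). Time passes only in rows, so rows that repeat a pose let the fingers close. It gives the time, the measured TCP pose, the force, the opening and the grip force at its end, in the units of the state.
- monitor.get_obs(): the state, without advancing time (a new reading comes with each control period).
- eyes.get_image(name): name is "scene" or "side" or "wrist"; returns the picture (420x560x3 uint8, red, green, blue); there is no depth.
- eyes.camera_info(name): a dict with "camera_matrix" (3x3 intrinsics, pixels), "extrinsics" (4x4, takes a point from camera to world coordinates). Camera axes: x right, y down, z forward; pixel columns grow to the right and rows downward; lengths in m; the calibration is good to about 2 mm. A picture is of the moment at which its call begins: read the wrist's pose just before it. camera_info takes no time and is no camera call; for the wrist camera it gives the pose at the moment of the call.
- finish_job(): hands the job in; it is judged then, once.
The state is a dict: "t": time; "q": joint angles; "dq": joint speeds; "effort": joint torques, N m; "tool_pos": TCP position; "tool_rot": TCP orientation; "contact_force": force on the tool from outside, world axes, zero at the start; "wrist_torque": the same for the moment, N m; "opening": finger opening in m; "grip_force": force on a finger pad.
Only numpy, scipy, OpenCV 4.12 (cv2) and the standard library are available. Lean on these libraries where they do the work, as an engineer would, in place of code of your own. Each camera call takes 0.05 s, during which the arm holds its last target. There are 200 camera calls.

## Working session

There is one attempt and no reset: what is moved stays moved. The work goes in short steps, Python scripts to look and compute and a tool call to move; the robot and the scene stay as the last step left them, time stands still between calls to the robot, and variables do not carry over. Pictures are saved under pics/ and viewed, at most 12 in all, crops included, and the job is handed in when it is done.

Besides the shell and the picture viewer there is one more tool, called after "Call:" as a command line: name --argument value ..., lists and objects as JSON in quotes. step_arm: Moves the arm, as the interface text tells. Its arguments: {"type":"object","properties":{"commands":{"type":"array"},"squeeze":{"type":"number"}},"required":["commands"]}

```bash
mkdir -p pics
python3 - <<'E'
from station import monitor, eyes
import cv2,numpy as np
o=monitor.get_obs();print(o['t'],o['tool_pos'],o['tool_rot'],o['opening'])
ims=[]
for n in ("scene","side","wrist"):
    i=eyes.get_image(n);cv2.imwrite(f"pics/{n}0.png",i[:,:,::-1]);c=eyes.camera_info(n);print(n,np.round(c['camera_matrix'],1).tolist(),np.round(c['extrinsics'],3).tolist())
E
```

```text
0.0 [ 0.2100102  -0.58837464  0.4034872 ] [-3.09355619e+00 -5.35481629e-01  1.68583135e-04] 0.08519492828888404
scene [[451.6, 0.0, 281.7], [0.0, 451.6, 215.5], [0.0, 0.0, 1.0]] [[0.78, -0.262, 0.569, -0.033], [-0.626, -0.342, 0.701, -0.873], [0.011, -0.902, -0.431, 0.462], [0.0, 0.0, 0.0, 1.0]]
side [[514.8, 0.0, 282.6], [0.0, 514.8, 216.2], [0.0, 0.0, 1.0]] [[0.95, -0.153, 0.272, 0.207], [-0.311, -0.399, 0.863, -1.142], [-0.023, -0.904, -0.426, 0.52], [0.0, 0.0, 0.0, 1.0]]
wrist [[370.5, 0.0, 284.1], [0.0, 370.5, 209.2], [0.0, 0.0, 1.0]] [[0.337, -0.895, -0.292, 0.284], [-0.942, -0.321, -0.102, -0.561], [-0.003, 0.309, -0.951, 0.375], [0.0, 0.0, 0.0, 1.0]]
```

View pics/scene0.png

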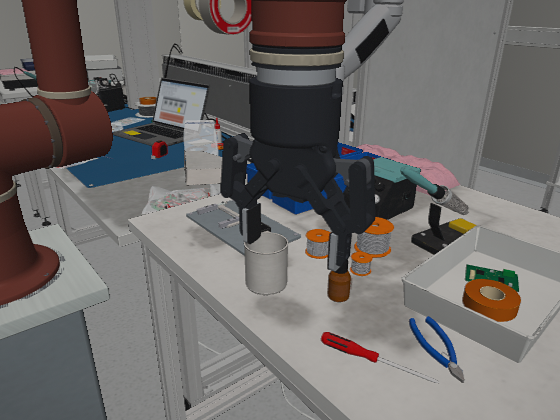

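View pics/side0.png

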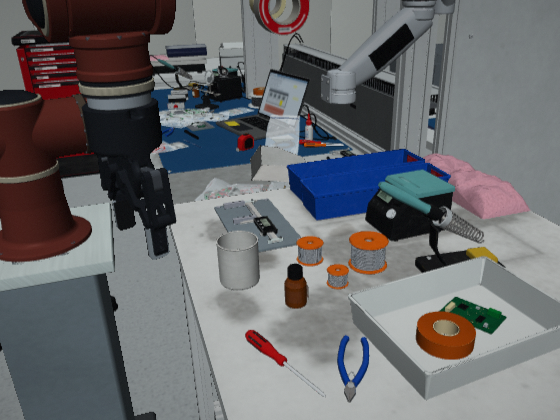

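The side view shows three spools: small (338,276), middle (310,251) and large (369,252). The board is at about (256,223), the cup at (238,260) and the bottle at (296,286). Next I'll back-project these and take a closer crop of the board.

```bash
cat > h.py <<'E'
import numpy as np
from station import monitor, eyes
def bp(c,u,v,z):
    K=c['camera_matrix'];T=np.array(c['extrinsics']);d=T[:3,:3]@np.linalg.solve(K,[u,v,1.]);o=T[:3,3]
    return o+d*(z-o[2])/d[2]
def proj(c,P):
    T=np.linalg.inv(c['extrinsics']);p=T[:3,:3]@np.asarray(P)+T[:3,3];q=np.array(c['camera_matrix'])@p;return q[:2]/q[2]
E
python3 - <<'E'
from h import *
import cv2
s=eyes.camera_info('side');c=eyes.camera_info('scene')
for n,u,v,z in [('mid',310,251,.02),('midL',297.5,243,.04),('midR',323,243,.04),('lgL',349,240,.05),('lgR',388.5,240,.05),('cup',238,284,0),('bottle',296,303,0)]: print(n,np.round(bp(s,u,v,z),4))
print('scene mid',bp(c,318,244,.02))
i=cv2.imread('pics/side0.png')[185:275,195:345];cv2.imwrite('pics/crop0.png',cv2.resize(i,(800,480),interpolation=cv2.INTER_CUBIC))
E
```

```text
mid [ 0.5265 -0.3047  0.02  ]
midL [ 0.5023 -0.2995  0.04  ]
midR [ 0.5491 -0.3172  0.04  ]
lgL [ 0.5936 -0.3407  0.05  ]
lgR [ 0.6645 -0.3675  0.05  ]
cup [ 0.3694 -0.3417  0.    ]
bottle [ 0.4503 -0.4361  0.    ]
scene mid [ 0.5238263  -0.30351926  0.02      ]
```

View pics/crop0.png

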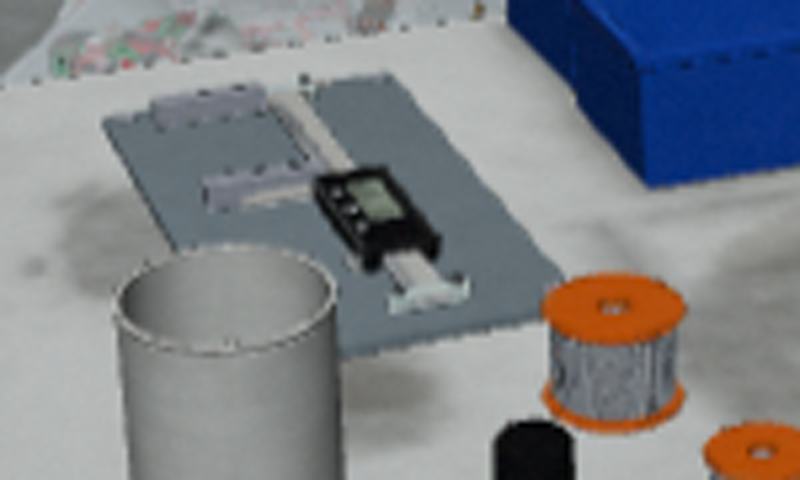

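View pics/wrist0.png

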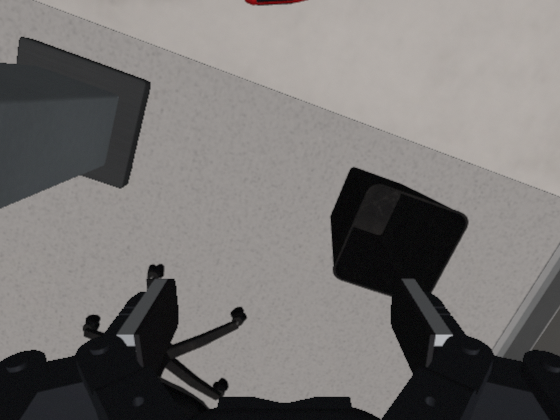

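The crop shows the caliper on the board: fixed jaw at the far left (205,105), moving jaw at (260,185), black housing at (375,215). The wrist sees only the floor for now.

Run:
```python
from h import *
s=eyes.camera_info('side')
for n,u,v,z in [('bFL',105,122,.008),('bFR',390,75,.008),('bNR',568,285,.008),('fj faceL',160,128,.008),('fj faceR',270,112,.008),('mj tipFar',205,180,.021),('mj rootFar',310,160,.021),('hFL',315,180,.021),('hFR',385,167,.021),('hNR',440,240,.021),('hNL',370,262,.021)]:
    print(n,np.round(bp(s,195+u*.1875,185+v*.1875,z),4))
o=monitor.get_obs();from scipy.spatial.transform import Rotation as R
M=R.from_rotvec(o['tool_rot']).as_matrix();print(M.round(3))
print('to view pt', M.T@(np.array([.49,-.30,.40])-o['tool_pos'])*1000, 't',o['t'])
```

```text
bFL [ 0.3941 -0.0024  0.008 ]
bFR [0.5312 0.0022 0.008 ]
bNR [ 0.5369 -0.227   0.008 ]
fj faceL [ 0.4163 -0.0181  0.008 ]
fj faceR [ 0.4675 -0.0189  0.008 ]
mj tipFar [ 0.4174 -0.1062  0.021 ]
mj rootFar [ 0.4644 -0.1028  0.021 ]
hFL [ 0.4611 -0.1229  0.021 ]
hFR [ 0.4925 -0.1211  0.021 ]
hNR [ 0.4936 -0.1954  0.021 ]
hNL [ 0.4616 -0.204   0.021 ]
[[ 0.942  0.336 -0.   ]
 [ 0.336 -0.942  0.002]
 [ 0.    -0.002 -1.   ]]
to view pt [ 360.61081393 -177.54189382    4.08315853] t 0.15
```

Call:
step_arm --commands '[[100,[50,-20,5],-9],[100,[100,-40,10],-18],[100,[150,-60,20],-27],[100,[200,-80,30],-36],[100,[250,-100,40],-45],[100,[300,-120,50],-54],[100,[345,-140,60],-62],[100,[393,-160,60],-70],[100,[393,-160,60],-70],[100,[393,-160,60],-70]]'

```text
t: 1.4
tool_pos: [0.5262, -0.3059, 0.3444]
tool_rot: [-2.228, -2.214, 0.001]
contact_force: [-0.7, 0.3, -0.5]
opening: 0.0859
grip_force: 0.0
```

Run:
```python
from h import *
import cv2
o=monitor.get_obs();print(o['t'],o['tool_pos'],o['q'])
c=eyes.camera_info('wrist');np.savez('w1.npz',**{k:np.array(v) for k,v in c.items()})
cv2.imwrite('pics/w1.png',eyes.get_image('wrist')[:,:,::-1])
```

```text
1.4 [ 0.52622034 -0.30591633  0.34440603] [-6.48701081e-01  5.82428370e-02  1.70946261e+00 -5.60392710e-04
  1.37448665e+00 -6.41897382e-01]
```

View pics/w1.png

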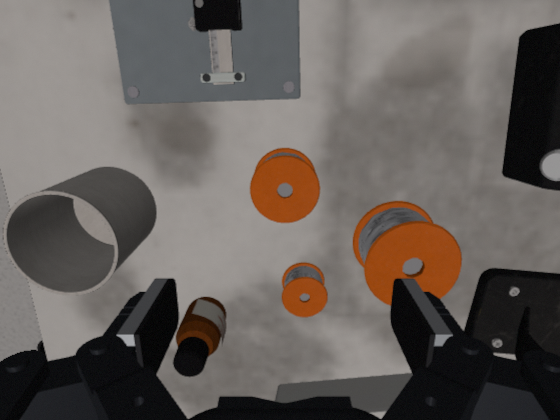

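Wrist view: the middle spool's top is centred at about (285,188). The board's near edge runs from (126,104) to (299,97), and the small and large spools are clear of the fingers.

Run:
```python
from h import *
c=dict(np.load('w1.npz'))
for n,u,v,z in [('top',284.5,187.5,.04),('L',250,188,.04),('R',319.5,188,.04),('hole',285,190,.04),('bNL',126,104,.008),('bNR',299,97,.008),('bL2',111,0,.008),('bR2',297,0,.008),('small',305,296,.025),('large',412,265,.055),('cup',62,243,.09)]: print(n,bp(c,u,v,z).round(4))
import cv2
im=cv2.imread('pics/w1.png');h=cv2.cvtColor(im,cv2.COLOR_BGR2HSV);m=cv2.inRange(h,(5,180,100),(20,255,255))
m[:, :235]=0;m[:,335:]=0;m[245:]=0
cs,_=cv2.findContours(m,0,1);k=max(cs,key=cv2.contourArea);print(cv2.boundingRect(k))
```

```text
top [ 0.5252 -0.2984  0.04  ]
L [ 0.4987 -0.2986  0.04  ]
R [ 0.5521 -0.2989  0.04  ]
hole [ 0.5256 -0.3003  0.04  ]
bNL [ 0.3988 -0.2371  0.008 ]
bNR [ 0.5371 -0.2325  0.008 ]
bL2 [ 0.3979 -0.1631  0.008 ]
bR2 [ 0.5352 -0.164   0.008 ]
small [ 0.543  -0.4024  0.025 ]
large [ 0.6241 -0.3572  0.055 ]
cup [ 0.3781 -0.3223  0.09  ]
(251, 148, 68, 74)
```

Call:
step_arm --commands '[[100,[6,-1,50],0],[100,[6,-1,100],0],[100,[6,-1,140],0],[100,[6,-1,161],0],[100,[6,-1,161],0],[40,[6,-1,161],0],[40,[6,-1,161],0],[40,[6,-1,161],0],[40,[6,-1,161],0],[40,[6,-1,161],0]]' --squeeze 30

```text
t: 2.7
tool_pos: [0.5263, -0.3006, 0.1863]
tool_rot: [2.226, 2.212, 0.0]
contact_force: [-2.7, -0.6, 6.5]
opening: 0.0517
grip_force: 32.5
```

Call:
step_arm --commands '[[40,[0,0,-20],0],[40,[0,0,-50],0],[40,[0,0,-90],0],[40,[50,-20,-115],-2],[40,[100,-42,-115],-2],[40,[150,-64,-115],-2],[40,[200,-85,-115],-2],[40,[200,-85,-115],-2],[40,[200,-85,-115],-2]]'

```text
t: 3.82
tool_pos: [0.4418, -0.0992, 0.2997]
tool_rot: [2.187, 2.252, 0.001]
contact_force: [0.2, 0.3, -2.3]
opening: 0.0515
grip_force: 32.6
```

Run:
```python
from h import *
import cv2
o=monitor.get_obs();print(o['t'],o['tool_pos'],o['tool_rot'],o['contact_force'],o['opening'],o['grip_force'])
c=eyes.camera_info('wrist');np.savez('w2.npz',**{k:np.array(v) for k,v in c.items()})
a=eyes.get_image('wrist')[:,:,::-1]
b=eyes.get_image('side')[:,:,::-1]
cv2.imwrite('pics/w2.png',a);cv2.imwrite('pics/s2.png',b)
cv2.imwrite('pics/s2c.png',cv2.resize(b[100:280,160:360],None,fx=3,fy=3,interpolation=2))
```

```text
3.825 [ 0.44182317 -0.09921317  0.29971033] [2.18728695e+00 2.25228489e+00 9.17823417e-04] [ 0.23293297  0.25489256 -2.3398365 ] 0.05152093875569437 32.59460907429457
```

View pics/w2.png

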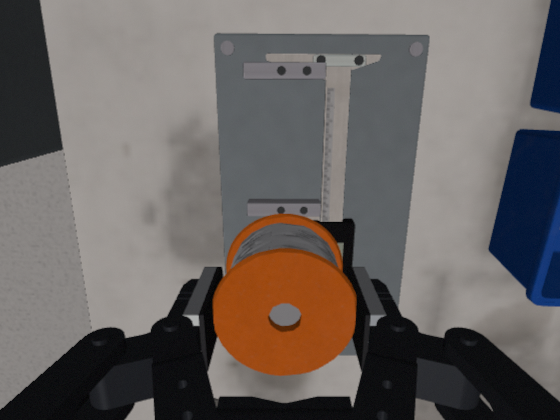

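View pics/s2c.png

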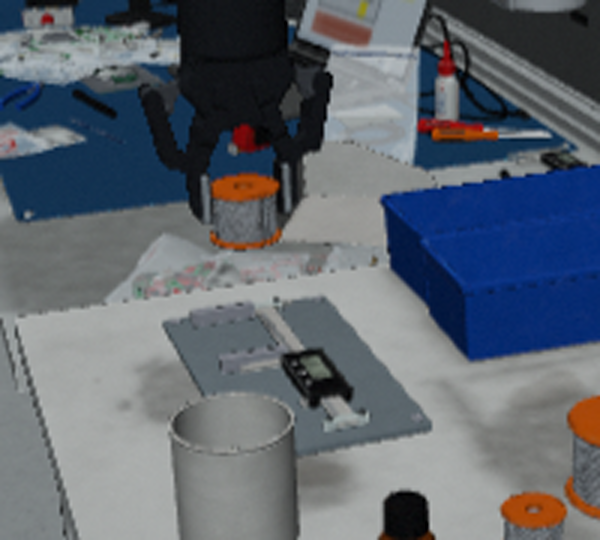

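Wrist view: the spool is held upright with its hole at (285,315). The fixed jaw's face edge is at about v=79 (u 244–326). The moving jaw's face edge is at about v=200 (u 248–321). The side view confirms the spool hangs straight.

Run:
```python
from h import *
from scipy.spatial.transform import Rotation as R
c=dict(np.load('w2.npz'))
for n,u,v,z in [('fj L',244,79,.021),('fj R',326,79,.021),('fj Lz8',244,79,.008),('mj L',248,200,.021),('mj R',321,200,.021),('bTL',216,35,.008),('bTR',428,37,.008),('bL',224,230,.008),('top',285,313,.153),('hole',285,316,.153),('topL',214,313,.153),('topR',357,313,.153),('botL',226,270,.113),('botR',343,270,.113),('botFar',285,214,.116),('topFar',285,249,.153)]: print(n,bp(c,u,v,z).round(4))
o=monitor.get_obs();print(R.from_rotvec(o['tool_rot']).as_matrix().round(3))
```

```text
fj L [ 0.4132 -0.0147  0.021 ]
fj R [ 0.4654 -0.0131  0.021 ]
fj Lz8 [ 0.4119 -0.0144  0.008 ]
mj L [ 0.4157 -0.095   0.021 ]
mj R [ 0.4671 -0.0935  0.021 ]
bTL [0.3938 0.0119 0.008 ]
bTR [0.5313 0.0149 0.008 ]
bL [ 0.3963 -0.1233  0.008 ]
top [ 0.4413 -0.0983  0.153 ]
hole [ 0.4414 -0.0996  0.153 ]
topL [ 0.4152 -0.0991  0.153 ]
topR [ 0.4679 -0.0976  0.153 ]
botL [ 0.4136 -0.1022  0.113 ]
botR [ 0.4691 -0.1006  0.113 ]
botFar [ 0.4407 -0.0724  0.116 ]
topFar [ 0.4405 -0.0726  0.153 ]
[[-0.028  1.     0.001]
 [ 1.     0.028 -0.001]
 [-0.001  0.001 -1.   ]]
```

Call:
step_arm --commands '[[40,[48,-11,0],0],[40,[48,-11,30],0],[40,[48,-11,60],0],[40,[48,-11,80],0],[40,[48,-11,92],0],[40,[48,-11,98],0],[40,[48,-11,102],0],[40,[48,-11,102],0]]'

```text
t: 4.92
tool_pos: [0.4296, -0.0518, 0.1971]
tool_rot: [2.189, 2.253, 0.0]
contact_force: [1.1, 0.7, -2.3]
opening: 0.0518
grip_force: 32.6
```

Call:
step_arm --commands '[[40,[0,0,1],0],[40,[0,0,2],0],[40,[0,0,3],0],[40,[0,0,3],0]]'

```text
t: 5.42
tool_pos: [0.4296, -0.0516, 0.1944]
tool_rot: [2.189, 2.253, 0.0]
contact_force: [-3.3, 1.8, 4.2]
opening: 0.0517
grip_force: 33.5
```

Run:
```python
from h import *
import cv2
o=monitor.get_obs();print(o['t'],o['tool_pos'],o['contact_force'])
b=eyes.get_image('side')[:,:,::-1]
cv2.imwrite('pics/s3c.png',cv2.resize(b[130:260,180:340],None,fx=4.5,fy=4.5,interpolation=2))
```

```text
5.425 [ 0.42958841 -0.05163268  0.19437355] [-3.25158831  1.7992069   4.20489935]
```

View pics/s3c.png

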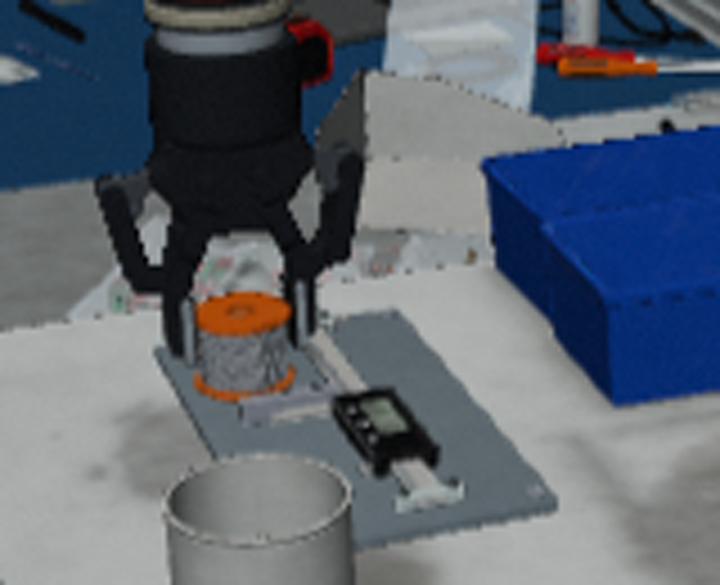

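The spool is on the board between the jaws, with contact felt. Now I release and retreat.

Call:
step_arm --commands '[[80,[0,0,0],0],[80,[0,0,0],0],[80,[0,0,0],0],[80,[0,0,-15],0],[80,[0,0,-45],0],[80,[0,0,-90],0],[60,[-50,25,-120],0],[60,[-95,45,-120],0],[60,[-95,45,-120],0],[60,[-95,45,-120],0]]'

```text
t: 6.72
tool_pos: [0.4768, -0.1451, 0.3139]
tool_rot: [-2.189, -2.252, -0.0]
contact_force: [-0.1, -0.1, -0.1]
opening: 0.0517
grip_force: 0.0
```

Run:
```python
from h import *
import cv2
o=monitor.get_obs();print(o['t'],o['tool_pos'],o['tool_rot'],o['contact_force'])
c=eyes.camera_info('wrist');np.savez('w4.npz',**{k:np.array(v) for k,v in c.items()})
cv2.imwrite('pics/w4.png',eyes.get_image('wrist')[:,:,::-1])
```

```text
6.725 [ 0.47681592 -0.14512795  0.31394829] [-2.18938743e+00 -2.25225104e+00 -2.73359309e-04] [-0.11447677 -0.13653984 -0.10841424]
```

View pics/w4.png

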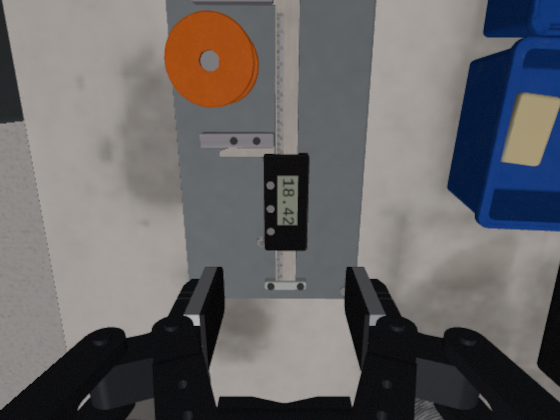

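The spool stands between the jaws, its top at (210,60). The moving jaw's face is at v=133 and the housing centre at about (286.5,202).

Run:
```python
from h import *
from scipy.spatial.transform import Rotation as R
c=dict(np.load('w4.npz'));o=monitor.get_obs();M=R.from_rotvec(o['tool_rot']).as_matrix()
for n,u,v,z in [('hTL',264,154,.021),('hTR',309,153,.021),('hBL',264,250,.021),('hBR',308,250,.021),('mjL',201,133,.021),('mjR',274,133,.021),('fjL',193,2,.021),('fjR',273,2,.021),('spool',210,61,.048),('c',286.5,201.5,.021)]:
    p=bp(c,u,v,z);print(n,p.round(4),((M.T@(p-o['tool_pos']))*1000).round(1))
```

```text
hTL [ 0.4602 -0.1101  0.021 ] [ 34.8 -15.2 292.6]
hTR [ 0.4924 -0.1085  0.021 ] [ 35.6  17.  292.6]
hBL [ 0.4612 -0.185   0.021 ] [-40.  -16.4 292.6]
hBR [ 0.4954 -0.184   0.021 ] [-40.   17.8 292.6]
mjL [ 0.4158 -0.0966  0.021 ] [ 49.7 -59.3 292.7]
mjR [ 0.4671 -0.0951  0.021 ] [ 49.7  -7.9 292.6]
fjL [ 0.414  -0.0146  0.021 ] [131.6 -58.7 292.7]
fjR [ 0.4648 -0.0131  0.021 ] [131.6  -7.9 292.7]
spool [ 0.4287 -0.0509  0.048 ] [ 95.  -45.  265.7]
c [ 0.4774 -0.1451  0.021 ] [ -0.6   1.  292.6]
```

Call:
step_arm --commands '[[60,[-1,1,40],0],[60,[-1,1,80],0],[60,[-1,1,110],0],[60,[-1,1,125],0],[60,[-1,1,131],0],[60,[-1,1,131],0],[30,[-1,1,131],0],[30,[-1,1,131],0],[30,[-1,1,131],0],[30,[-1,1,131],0]]' --squeeze 20

```text
t: 8.02
tool_pos: [0.4782, -0.1467, 0.1843]
tool_rot: [-2.189, -2.253, 0.002]
contact_force: [-4.9, 0.7, 6.1]
opening: 0.0327
grip_force: 22.3
```

Call:
step_arm --commands '[[30,[3,0,0],0],[30,[7,0,0],0],[30,[11,0,0],0],[30,[15,0,0],0],[30,[18,0,0],0],[30,[21,0,0],0],[30,[23,0,0],0],[30,[24,0,0],0],[30,[24,0,0],0]]'

```text
t: 9.15
tool_pos: [0.4776, -0.1228, 0.1843]
tool_rot: [2.189, 2.253, -0.002]
contact_force: [-5.5, -1.2, 4.6]
opening: 0.0327
grip_force: 22.2
```

Call:
step_arm --commands '[[30,[1,0,0],0],[30,[2,0,0],0],[30,[3,0,0],0],[30,[4,0,0],0],[30,[4,0,0],0]]'

```text
t: 9.78
tool_pos: [0.4774, -0.1189, 0.1842]
tool_rot: [2.189, 2.253, -0.002]
contact_force: [-4.5, -1.6, 4.9]
opening: 0.0323
grip_force: 22.2
```

Call:
step_arm --commands '[[30,[0.5,0,0],0],[30,[1,0,0],0],[30,[1.5,0,0],0],[30,[2,0,0],0],[30,[2,0,0],0]]'

```text
t: 10.4
tool_pos: [0.4774, -0.117, 0.1843]
tool_rot: [2.189, 2.252, -0.003]
contact_force: [-5.0, -3.1, 5.6]
opening: 0.0321
grip_force: 22.2
```

Call:
step_arm --commands '[[30,[0.5,0,0],0],[30,[1,0,0],0],[30,[1.5,0,0],0],[30,[2,0,0],0],[30,[2,0,0],0]]'

```text
t: 11.02
tool_pos: [0.4774, -0.116, 0.1843]
tool_rot: [2.186, 2.251, -0.007]
contact_force: [-5.0, -8.4, 3.2]
opening: 0.0323
grip_force: 22.0
```

Call:
step_arm --commands '[[30,[0.5,0,0],0],[30,[1,0,0],0],[30,[1,0,0],0]]'

```text
t: 11.4
tool_pos: [0.4773, -0.1155, 0.1843]
tool_rot: [2.184, 2.251, -0.009]
contact_force: [-5.5, -11.4, 0.7]
opening: 0.0324
grip_force: 21.8
```

Run:
```python
from h import *
import cv2
o=monitor.get_obs();print(o['t'],o['tool_pos'],o['contact_force'])
b=eyes.get_image('side')[:,:,::-1];w=eyes.get_image('wrist')[:,:,::-1]
a=cv2.resize(b[150:260,190:310],(480,440),interpolation=2)
cv2.imwrite('pics/s5.png',np.hstack([a,cv2.resize(w[0:420,120:425],(320,440))]))
```

```text
11.4 [ 0.47734342 -0.11552848  0.18427624] [ -5.48252525 -11.41798163   0.72953407]
```

View pics/s5.png

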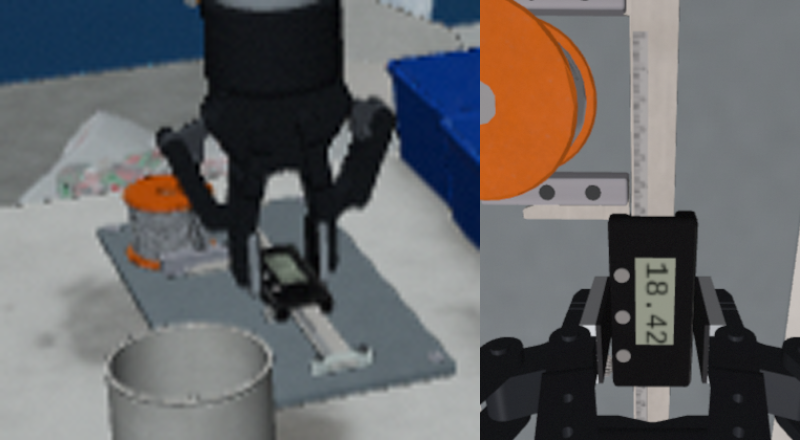

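The spool touches both jaws and stands upright, with about 10 N of firm resistance. Releasing.

Call:
step_arm --commands '[[58,[0,0,0],0],[58,[0,0,0],0],[58,[0,0,0],0],[58,[0,0,-15],0],[58,[0,0,-45],0],[58,[-20,0,-90],0],[58,[-40,0,-130],0],[58,[-40,0,-130],0],[58,[-40,0,-130],0]]'

```text
t: 12.62
tool_pos: [0.478, -0.153, 0.3127]
tool_rot: [-2.189, -2.253, -0.0]
contact_force: [-0.7, 0.4, -0.1]
opening: 0.0495
grip_force: 0.0
```

Run:
```python
from h import *
import cv2
o=monitor.get_obs();print(o['t'],o['tool_pos'],o['contact_force'])
cv2.imwrite('pics/w6.png',eyes.get_image('wrist')[:,:,::-1])
```

```text
12.625 [ 0.47804363 -0.1529923   0.31271878] [-0.68362824  0.41230939 -0.13871308]
```

View pics/w6.png

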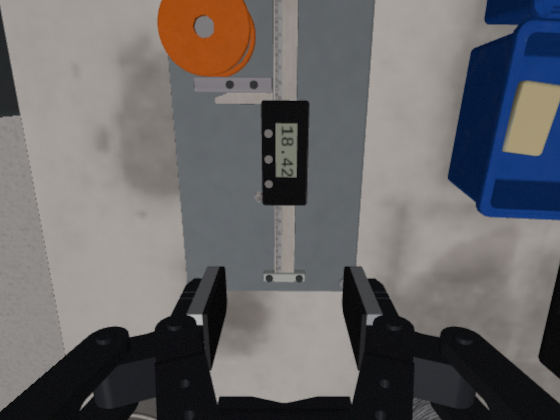

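The jaw (face at v≈77) still sits against the spool (205,27), and the hand is clear. Handing in.

Run:
```python
from h import *
from station import finish_job
c=eyes.camera_info('wrist')
p=bp(c,194,77,.021);s=bp(c,204.5,28,.048);print(p,s)
if -.0145-p[1]<.0585: print(finish_job())
```

```text
[ 0.41353054 -0.06705972  0.021     ] [ 0.42703941 -0.04084723  0.048     ]
the job is handed in; nothing more can be done
None
```

The middle-sized solder spool is standing upright between the caliper jaws, with the moving jaw pushed up to a firm stop at about 11 N. The hand is clear, and I handed the job in at about 12.6 s; the interface gave no verdict.

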